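Find the full cutter tin and seat it in its stand

ROBOT

A 6-joint arm with a two-finger parallel gripper is mounted at the origin on the work surface. World frame = base frame: x ahead of the robot, y to its left, z up, the work surface at z = 0. Lengths are in m, angles in rad, forces in N, time in s.
With the tool pointing down it reaches from about 0.325 to 0.85 m from the base axis. Payload 4.4 kg.
Tool frame: the origin (TCP) lies at the very end of the fingers, on their centre line; the grasp point (between the pads) lies 19 mm behind it; z points along the fingers, y is the line along which they close (so a half turn about z gives the same grasp; the last joint's range is limited). The gripper opens to 94 mm and grips with 3 to 60 N. Pads are 16 mm wide; open, the fingers measure 119 mm over their backs; the gripper's body (75 mm by 177 mm) begins 78 mm behind the grasp point.
Start: joints at [-1.44, 0.207, 1.542, -0, 1.393, -0.15], TCP at [0.16, -0.552, 0.182] pointing down, gripper open.
Joint ranges: [-2.73, 2.73], [-0.86, 2.22], [0.23, 2.46], [-1.11, 4.25], [0.08, 2.63], [-2.82, 2.82]. Speed limits (rad/s): [2.79, 2.79, 3.14, 3.14, 3.14, 3.14].

INTERFACE

Orientations are given as [roll, pitch, yaw] about the fixed x, y, z axes, in that order (R = Rz(yaw) Ry(pitch) Rx(roll)).
In Python, from rig import r gives the robot as it stands.
- The arm moves only by the tool move_arm, never from a script. Its argument "rows" is a list of rows, each a list of 7 numbers: the turn, a rotation vector about the world's x, y, z in rad, then the shift along the world's x, y, z in mm, then the finger opening in mm, from 0 to 94. In form: [[ax, ay, az, tx, ty, tz, gripper], ...]. A call has 1 to 20 rows; each row is the pose to reach, as a shift and turn from the pose commanded when the call began; what a row does not reach only later rows make up. A row lasts 1/8 s, in which the tool goes at most 62.5 mm and 10.7 degrees, less where a joint would pass 70% of its speed; a pose out of reach is approached as far as the arm can. A call with a gripper value outside its range is refused whole. The fingers move at their own pace and stop on an object; the grip force is fixed at half the most. Time passes only in rows, so rows that repeat a pose let the fingers close. It gives the time, the measured TCP pose, the force, the opening and the grip force at its end, in the units of the state.
- r.read_state(): the state, without advancing time (a new reading comes with each control period).
- r.capture(name): name is "side" or "top"; returns the picture (384x512x3 uint8, red, green, blue); there is no depth.
- r.camera_model(name): a dict with "camera_matrix" (3x3 intrinsics, pixels), "dist_coeffs" ([k1, k2, p1, p2, k3] as OpenCV has them; the pictures are not rectified), "R" (3x3) and "t" (3): a world point X has camera coordinates R X + t. Camera axes: x right, y down, z forward; pixel columns grow to the right and rows downward; lengths in m; the calibration is good to about 2 mm. A picture is of the moment at which its call begins. camera_model takes no time and is no camera call.
- r.hand_in(): hands the job in; it is judged then, once.
Trained networks look in the newest picture that a camera, given by its name, has taken for a name from the list of things; names that differ only in an ending like _2 or _b are one class to them, and where a whole thing is asked for, a point or a joint stands for the part that bears it (a point fixed in the world has none). Each returns a list of dicts, best first, with "confidence" (0 to 1); they miss things now and then, are a little off and sometimes report something else, mostly with a low value. They report only what shows in the picture. A call takes as long as a camera call. They do not tell look-alikes from the thing itself.
- r.recognise(thing, camera): "position" ([x, y, z] in m, in world coordinates, good to about 4 mm: the middle of the surface that is visible of it).
- r.cut_out(thing, camera): "pixels" (384x512 bool, what is visible of it).
- r.landmark_of(thing, camera): "position" ([x, y, z] in m, in world coordinates, good to about 4 mm: a listed point, or the origin of a listed thing).
The state is a dict: "clock": time; "joint_positions": joint angles; "joint_vel": joint speeds; "joint_efforts": joint torques, N m; "tcp_pos": TCP position; "ee_rot": TCP orientation; "ft_force": force on the tool from outside, world axes, zero at the start; "torque": the same for the moment, N m; "grip_width": finger opening in m; "grasp_force": force on a finger pad.
Only numpy, scipy, OpenCV 4.12 (cv2) and the standard library are available. Lean on these libraries where they do the work, as an engineer would, in place of code of your own. Each camera call takes 0.05 s, during which the arm holds its last target. There are 200 camera calls.

TASK

One of the two cutter tins holds the full set and is clearly heavier: lift the pink-lidded tin off the counter, set it back where it stood, then lift the blue-lidded one, and compare their loads. Seat the heavier tin upright and fully home in the square well of the wooden stand, easing it in gently without forcing it, leave the lighter tin standing where it stood at the start, let go, and do not disturb or tip over anything else.

Things in the scene. Friction and masses are not known exactly. Their poses are not given: they have to be found in the camera images.
- pink_tin_mid (a point): Middle point (half-way up, 50 above the base) of the closed square tin with the pink lid and pink stripe: cream, 60 x 60 x 100 high, faces along its x and y axes, z up. The lid is shut and flush with the sides, so the tin can be gripped on any two opposite faces. Holds an unseen, slightly loose stack of steel ring cutters. The two tins differ in weight by more than 0.2 kg, either may be the heavier; each is under 0.65 kg.
- blue_tin_mid (a point): Middle point (half-way up, 50 above the base) of the closed square tin with the blue lid and blue stripe: cream, 60 x 60 x 100 high, faces along its x and y axes, z up. The lid is shut and flush with the sides, so the tin can be gripped on any two opposite faces. Holds an unseen, slightly loose stack of steel ring cutters. The two tins differ in weight by more than 0.2 kg, either may be the heavier; each is under 0.65 kg.
- stand: Dark wooden stand fixed to the counter, 110 x 110 x 36 high (mm); origin at the centre of its underside, sides along its x and y, z up. In the middle of its top is a square well, sides parallel to the stand's. A tin fits in any of the four quarter turns; its middle is 86 above the counter when on the rim, 64 when it first meets the well's floor, about 61 when the heavier tin rests there.
- stand_hole0 (a point): Centre of the well's mouth, 36 mm above the counter. The well is 62.5 x 62.5 with a 1 mm chamfer; its floor is a black spring cushion 22 below the mouth that yields 1 mm per 2 N, at most 8 mm.
- nozzle: Bystander, leave alone: steel piping nozzle, a cone 42 high, 34 across (mm); origin at the centre of its underside.
- cutter: Bystander, leave alone: steel ring cutter, 48 across, 25 high (mm); origin at the centre of its underside.
- glass: Bystander, leave alone: small clear glass, 64 across, 70 high (mm); origin at the centre of its underside.
- dish: Bystander, leave alone: white bowl, 100 across, 35 high (mm); origin at the centre of its underside.
- spatula: Bystander, leave alone: spatula 270 long lying flat (mm); origin at the centre of its underside.
- plant: Bystander, leave alone: potted plant, blue pot 76 across, 75 high, leaves up to about 230 high (mm); origin at the centre of its underside.
Mind the look-alikes: they are no part of the job. What is shaped like the part that bears pink_tin_mid but green is not meant.

How it is judged:
On the way, in this order (a step that is already met when the one before it is completed fails the run):
1. the pink-lidded tin is lifted at least 30 mm off the counter (height (world z) of pink_tin_mid above 0.08 m), for 0.3 s.
2. the blue-lidded tin is lifted at least 30 mm, the pink-lidded one having been set back upright within 40 mm of where it stood (height (world z) of blue_tin_mid above 0.08 m and distance of pink_tin_mid from where it was at the start of the episode below 0.04 m and height (world z) of pink_tin_mid between 0.044 and 0.056 m and angle between pink_tin_mid's own z axis and vertical below 0.05 rad), for 0.3 s.
At the end, for the whole second after the job is handed in: The heavier tin (loading the stand by over 3.4 N) is in the well: base 20 mm or more below the rim, within 4 mm of its centre, tilt under 0.05 rad. The lighter stands upright (0.05 rad) on the counter within 40 mm of its start. Both at rest and released (linear speed of each of pink_tin, blue_tin below 0.02 m/s and ((horizontal distance between pink_tin_mid and stand below 0.004 m and z of pink_tin_mid in the frame of stand below 0.066 m and angle between each of pink_tin_mid, blue_tin_mid's own z axis and vertical below 0.05 rad and contact force between pink_tin and stand above 3.4 N and distance of blue_tin_mid from where it was at the start of the episode below 0.04 m and height (world z) of blue_tin_mid between 0.044 and 0.056 m) or (horizontal distance between blue_tin_mid and stand below 0.004 m and z of blue_tin_mid in the frame of stand below 0.066 m and angle between each of blue_tin_mid, pink_tin_mid's own z axis and vertical below 0.05 rad and contact force between blue_tin and stand above 3.4 N and distance of pink_tin_mid from where it was at the start of the episode below 0.04 m and height (world z) of pink_tin_mid between 0.044 and 0.056 m))); the robot touches nothing.
It fails at once if a tin is forced or dropped onto the stand: more than 35 N between them (contact force between any of pink_tin, blue_tin and stand above 35 N).
It fails at once if a tin is tipped by more than 0.6 rad (angle between any of pink_tin_mid, blue_tin_mid's own z axis and vertical above 0.6 rad).
It fails at once if a bystander is moved more than 30 mm or tipped over (distance of any of nozzle, cutter, glass, dish, spatula, plant from where it was at the start of the episode above 0.03 m or angle between any of nozzle, cutter, glass, dish, plant's own z axis and vertical above 0.5 rad).
It also fails if it takes over 72 s, if anything falls off the work surface, if the arm or the gripper's body presses on something with over 40 N, if the wrist force passes 120 N, or if a joint passes its speed limit or range.

## Working session

There is one attempt and no reset: what is moved stays moved. The work goes in short steps, Python scripts to look and compute and a tool call to move; the robot and the scene stay as the last step left them, time stands still between calls to the robot, and variables do not carry over. Pictures are saved under pics/ and viewed, at most 10 in all, crops included, and the job is handed in when it is done.

Besides the shell and the picture viewer there is one more tool, called as name(argument=value, ...), one argument or row to a line, values as JSON. move_arm: Moves the arm, as the interface text tells. Its arguments: {"type":"object","properties":{"rows":{"type":"array","items":{"type":"array","items":{"type":"number"}}}},"required":["rows"]}

```bash
mkdir -p pics; python3 - <<'E'
from rig import r
import cv2, numpy as np
ims=[]
for c in ("side","top"):
    im=r.capture(c); cv2.imwrite(f"pics/{c}0.png",cv2.cvtColor(im,cv2.COLOR_RGB2BGR))
    m=r.camera_model(c); print(c,np.round(-np.array(m["R"]).T@np.array(m["t"]),3),np.round(m["dist_coeffs"],3))
    for t in ("pink_tin_mid","blue_tin_mid","stand","stand_hole0","nozzle","cutter","glass","dish","spatula","plant"):
        print(t,[(np.round(d["position"],3).tolist(),round(d["confidence"],2)) for d in r.landmark_of(t,c)][:4])
s=r.read_state();print(s)
E
```

```text
side [0.293 0.808 0.89 ] [-0.07  0.    0.    0.    0.  ]
pink_tin_mid [([0.574, -0.202, 0.048], 0.97), ([0.7, -0.25, 0.048], 0.96), ([0.61, -0.075, 0.053], 0.82)]
blue_tin_mid [([0.519, 0.261, 0.055], 0.93)]
stand [([0.47, -0.027, 0.001], 0.9)]
stand_hole0 [([0.472, -0.028, 0.038], 0.85), ([0.707, 0.119, -0.002], 0.39)]
nozzle [([0.708, 0.122, -0.001], 0.52)]
cutter [([0.376, -0.117, 0.001], 0.53)]
glass [([0.734, -0.128, 0.004], 0.68), ([0.37, -0.118, -0.002], 0.64)]
dish [([0.744, 0.307, 0.001], 0.72)]
spatula [([0.443, 0.418, 0.001], 0.77)]
plant [([0.593, 0.507, -0.002], 0.95)]
top [0.317 0.116 1.526] [-0.145  0.     0.     0.     0.   ]
pink_tin_mid [([0.574, -0.204, 0.051], 0.91), ([0.606, -0.074, 0.053], 0.71), ([0.703, -0.25, 0.052], 0.58)]
blue_tin_mid [([0.517, 0.263, 0.048], 0.59)]
stand [([0.473, -0.027, 0.003], 0.81)]
stand_hole0 [([0.472, -0.025, 0.036], 0.7)]
nozzle [([0.707, 0.123, 0.003], 0.48)]
cutter [([0.37, -0.118, 0.002], 0.48), ([0.737, -0.131, -0.002], 0.22)]
glass [([0.739, -0.127, -0.004], 0.59)]
dish [([0.739, 0.302, -0.0], 0.73)]
spatula [([0.448, 0.415, 0.002], 0.91)]
plant [([0.596, 0.508, -0.001], 0.65)]
{'clock': 1.1, 'joint_positions': array([-1.43948972e+00,  2.06585500e-01,  1.54151796e+00,  7.33426922e-07,
        1.39347562e+00, -1.50473968e-01]), 'joint_vel': array([-0.00018222, -0.00045278,  0.00151377, -0.00120287,  0.00070955,
        0.00094872]), 'joint_efforts': array([-8.59655629e-04, -3.70893145e+01, -2.81762964e+01,  6.99327816e-02,
        2.76248564e-02, -1.10168248e-06]), 'tcp_pos': array([ 0.15989227, -0.55232422,  0.18194638]), 'ee_rot': array([3.14157913e+00, 1.32088530e-06, 2.81780445e-01]), 'ft_force': array([-0.04135763,  0.61424631,  1.08027132]), 'torque': array([ 0.02587144, -0.01528577, -0.0127971 ]), 'grasp_force': 0.0, 'grip_width': 0.09381623521383463}
```

View pics/side0.png

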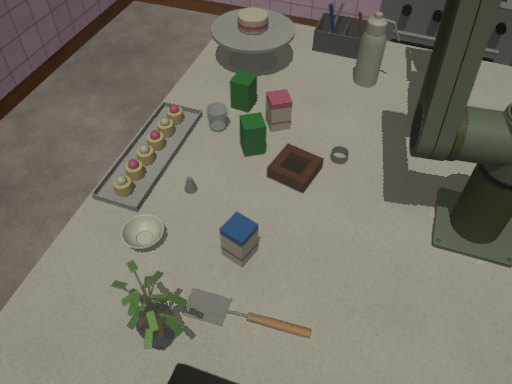

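View pics/top0.png

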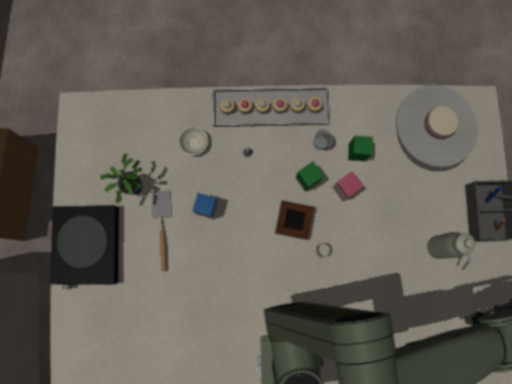

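The things that could be taken for the pink tin are:
- The pink-topped tin at side (279,110), top (350,186).
- The green tin at side (253,134), top (310,176).
- The green tin at side (244,92), top (362,148).

I choose the pink-topped one at about (0.574,-0.203). The blue tin is at side (239,238), top (205,205), and the stand is at side (295,167), top (295,220). Next I fit poses by silhouette and check the choice in a crop.

```bash
cat > h.py <<'E'
from rig import r
import cv2, numpy as np
from scipy.optimize import minimize
CM={c:r.camera_model(c) for c in ("side","top")}
def proj(c,P):
    m=CM[c]; R=np.array(m["R"])
    return cv2.projectPoints(np.float64(P).reshape(-1,1,3),cv2.Rodrigues(R)[0],np.float64(m["t"]),np.float64(m["camera_matrix"]),np.float64(m["dist_coeffs"]))[0].reshape(-1,2)
def box(x,y,yaw,w,z0,z1):
    c,s=np.cos(yaw),np.sin(yaw)
    return np.array([[x+c*a-s*b,y+s*a+c*b,z] for z in(z0,z1) for a,b in((-w,-w),(w,-w),(w,w),(-w,w))])
def sil(c,P):
    q=cv2.convexHull(np.float32(proj(c,P)))
    S=4; im=np.zeros((384*S,512*S),np.uint8)
    cv2.fillConvexPoly(im,np.round((q+.5)*S*16-8).astype(np.int32),255,shift=4)
    return cv2.resize(im,(512,384),interpolation=cv2.INTER_AREA)/255.
def masks(thing,near,cams=("side","top")):
    out={}
    for c in cams:
        r.capture(c); u=proj(c,[near])[0]
        L=[d["pixels"] for d in r.cut_out(thing,c)]
        L=[p for p in L if p.any()]
        if L:
            p=min(L,key=lambda p:np.hypot(*(np.argwhere(p).mean(0)[::-1]-u)))
            print(c,thing,"off",np.round(np.argwhere(p).mean(0)[::-1]-u,1),p.sum()); out[c]=p.astype(float)
    return out
def fit(M,x,y,w,z0,z1,yaws=np.arange(0,1.57,.2)):
    best=None
    f=lambda p:sum(((sil(c,box(p[0]/1e3,p[1]/1e3,p[2]/50,w,z0,z1))-m)**2).sum()/m.sum() for c,m in M.items())
    y0=min(yaws,key=lambda a:f([x*1e3,y*1e3,a*50]))
    p0=np.array([x*1e3,y*1e3,y0*50])
    o=minimize(f,p0,method="Nelder-Mead",options=dict(initial_simplex=np.vstack([p0]+[p0+6*e for e in np.eye(3)]),xatol=.05,fatol=1e-5))
    return o.x[0],o.x[1],np.degrees(o.x[2]/50),o.fun
E
python3 - <<'E'
from h import *
for n,p,w,h in (("pink_tin_mid",(.574,-.203,.05),.03,.1),("blue_tin_mid",(.518,.262,.05),.03,.1),("stand",(.472,-.027,.02),.055,.036)):
    M=masks(n,p)
    print(n,"both",np.round(fit(M,p[0],p[1],w,0,h),3))
    for c in M: print("  ",c,np.round(fit({c:M[c]},p[0],p[1],w,0,h),3))
im=cv2.imread("pics/side0.png")[70:270,200:360]
cv2.imwrite("pics/crop.png",cv2.resize(im,None,fx=3,fy=3,interpolation=cv2.INTER_CUBIC))
E
```

```text
side pink_tin_mid off [ 0.7 -0.2] 1008
top pink_tin_mid off [-1.   0.3] 523
pink_tin_mid both [ 5.71796e+02 -1.99251e+02  3.24630e+01  9.70000e-02]
   side [ 5.72453e+02 -2.03091e+02  3.39120e+01  2.30000e-02]
   top [ 5.71961e+02 -1.98047e+02  3.08300e+01  4.80000e-02]
blue_tin_mid both [518. 262.   0.   0.]
side stand off [1.1 1. ] 1698
top stand off [-0.1  1.3] 1158
stand both [ 4.67845e+02 -2.71360e+01  7.72880e+01  5.60000e-02]
   side [ 4.68489e+02 -2.85780e+01  7.67100e+01  2.80000e-02]
   top [ 4.67563e+02 -2.60330e+01  7.74930e+01  2.00000e-02]
```

View pics/crop.png

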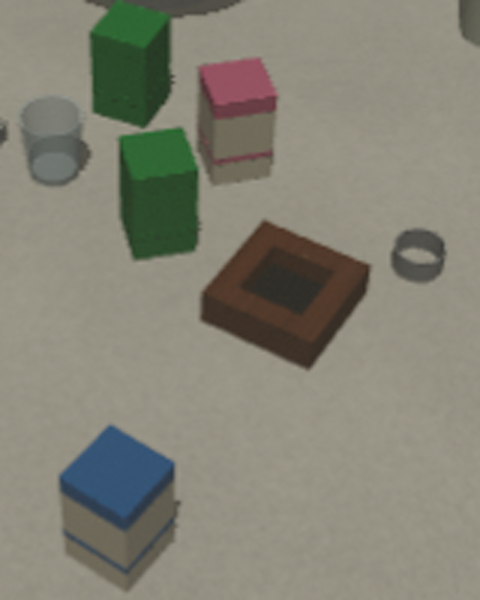

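The crop shows the pink-lidded tin at crop (237,120), distinct from the green ones at (130,65) and (160,195), so the choice holds. Next I get the blue tin's fit and move above pink.

move_arm(
  rows=[
    [0,0,0.14,60,140,60,94],
    [0,0,0.14,100,250,60,94],
    [0,0,0.14,100,250,60,94],
    [0,0,0.14,100,250,60,94],
    [0,0,0.14,100,250,60,94],
    [0,0,0.288,412,351,0,94],
    [0,0,0.288,412,351,0,94],
    [0,0,0.288,412,351,0,94],
    [0,0,0.288,412,351,0,94],
    [0,0,0.288,412,351,0,94],
    [0,0,0.288,412,351,0,94],
    [0,0,0.288,412,351,0,94],
    [0,0,0.288,412,351,0,94],
  ],
)

```text
clock: 3.32
tcp_pos: [0.5711, -0.2017, 0.1821]
ee_rot: [-3.142, 0.001, 0.569]
ft_force: [-0.4, -0.1, 0.1]
grip_width: 0.0939
grasp_force: 0.0
```

```bash
python3 - <<'E'
from h import *
for k in range(3):
    M=masks("blue_tin_mid",(.518,.262,.05))
    if len(M)==2: break
for c in M: print("  ",c,np.round(fit({c:M[c]},.518,.262,.03,0,.1),3))
s=r.read_state();print(s["clock"],s["tcp_pos"],s["ee_rot"],s["ft_force"],s["joint_positions"])
cv2.imwrite("pics/a1.png",cv2.cvtColor(r.capture("side"),cv2.COLOR_RGB2BGR)[50:250,180:440])
E
```

```text
side blue_tin_mid off [ 0.4 -0.3] 1575
top blue_tin_mid off [-1.   0.1] 476
   side [5.16627e+02 2.62708e+02 7.16220e+01 3.10000e-02]
   top [5.16247e+02 2.64036e+02 7.30830e+01 2.60000e-02]
3.525 [ 0.57121614 -0.20210015  0.18268193] [ 3.14073694e+00 -3.88456473e-04  5.68327621e-01] [-0.28368239  0.23077758 -0.35360547] [-4.82757264e-01  2.70165146e-01  1.46206492e+00 -8.89762977e-05
  1.40842695e+00  5.19725951e-01]
```

View pics/a1.png

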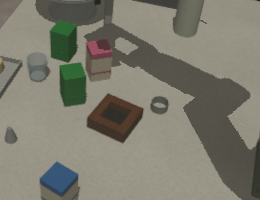

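The crop shows a finger above pink at (105,12), with only shadow elsewhere and both greens untouched. Descending and gripping.

move_arm(
  rows=[
    [0,0,0,1,1,-60,94],
    [0,0,0,1,1,-110,94],
    [0,0,0,1,1,-136,94],
    [0,0,0,1,1,-136,94],
    [0,0,0,1,1,-136,50],
    [0,0,0,1,1,-136,50],
    [0,0,0,1,1,-136,50],
    [0,0,0,1,1,-136,50],
    [0,0,0,1,1,-136,50],
    [0,0,0,1,1,-136,50],
  ],
)

```text
clock: 4.82
tcp_pos: [0.5735, -0.2006, 0.047]
ee_rot: [3.14, -0.001, 0.57]
ft_force: [-1.6, 1.4, 4.8]
grip_width: 0.0599
grasp_force: 29.9
```

Gripped at 60 mm. Now I lift 50 mm, hold still and read the load.

move_arm(
  rows=[
    [0,0,0,0,0,20,50],
    [0,0,0,0,0,45,50],
    [0,0,0,0,0,50,50],
    [0,0,0,0,0,50,50],
    [0,0,0,0,0,50,50],
    [0,0,0,0,0,50,50],
    [0,0,0,0,0,50,50],
    [0,0,0,0,0,50,50],
    [0,0,0,0,0,50,50],
  ],
)

```text
clock: 5.95
tcp_pos: [0.5729, -0.2003, 0.0959]
ee_rot: [-3.142, 0.0, 0.57]
ft_force: [0.1, 1.0, -3.1]
grip_width: 0.0598
grasp_force: 29.9
```

```bash
cat > rd.py <<'E'
from h import *
F=[];T=[]
for k in range(8):
    r.capture("top"); s=r.read_state(); F.append(s["ft_force"]);T.append(s["torque"])
print(s["clock"],s["tcp_pos"].round(4),s["ee_rot"].round(4),"F",np.mean(F,0).round(2),np.std(F,0).round(2),"T",np.mean(T,0).round(3),"eff",s["joint_efforts"].round(2),s["grip_width"])
E
python3 rd.py
```

```text
6.35 [ 0.5729 -0.2003  0.096 ] [ 3.1415 -0.      0.5698] F [ 0.3 -0.2 -2.5] [0.4  0.12 0.38] T [-0.024 -0.012  0.015] eff [ 0.000e+00 -4.276e+01 -2.739e+01  7.000e-02 -2.000e-02 -0.000e+00] 0.05972911640291731
```

Pink weighs about 2.5 N and is probably the lighter. Setting it back.

move_arm(
  rows=[
    [0,0,0,0,0,-20,50],
    [0,0,0,0,0,-38,50],
    [0,0,0,0,0,-45,50],
    [0,0,0,0,0,-49,50],
    [0,0,0,0,0,-50,50],
    [0,0,0,0,0,-50,50],
    [0,0,0,0,0,-50,94],
    [0,0,0,0,0,-50,94],
    [0,0,0,0,0,-50,94],
    [0,0,0,0,0,-50,94],
    [0,0,0,0,0,-10,94],
    [0,0,0,0,0,50,94],
    [0,0,0,0,0,110,94],
    [0,0,0,0,0,110,94],
  ],
)

```text
clock: 8.1
tcp_pos: [0.5771, -0.2024, 0.2135]
ee_rot: [3.129, -0.007, 0.57]
ft_force: [0.9, -0.3, -0.0]
grip_width: 0.0937
grasp_force: 0.0
```

```bash
python3 - <<'E'
from h import *
for c in ("side","top"):
    r.capture(c); print([(np.round(d["position"],3).tolist(),round(d["confidence"],2)) for d in r.landmark_of("pink_tin_mid",c)][:4])
s=r.read_state();print(s["clock"],s["tcp_pos"],s["ee_rot"],s["ft_force"],s["joint_positions"],s["grip_width"])
E
```

```text
[([0.704, -0.254, 0.05], 0.79), ([0.57, -0.202, 0.05], 0.72), ([0.608, -0.081, 0.052], 0.72)]
[([0.606, -0.074, 0.051], 0.86), ([0.738, -0.13, 0.002], 0.64), ([0.573, -0.198, 0.052], 0.61), ([0.703, -0.253, 0.051], 0.55)]
8.3 [ 0.57157741 -0.1996413   0.20364504] [-3.13807041e+00  1.99646405e-03  5.69807344e-01] [-0.14735523  0.11576713 -0.73467183] [-4.78911542e-01  2.58109537e-01  1.43355175e+00  2.61582539e-05
  1.45397999e+00  5.22077855e-01] 0.09414157807926395
```

Pink is back upright at its start. Going to blue.

move_arm(
  rows=[
    [0,0,0.1,-7,58,0,94],
    [0,0,0.2,-14,116,0,94],
    [0,0,0.3,-21,174,0,94],
    [0,0,0.4,-28,232,0,94],
    [0,0,0.5,-35,290,0,94],
    [0,0,0.6,-42,348,0,94],
    [0,0,0.688,-49,406,0,94],
    [0,0,0.688,-56,464,-10,94],
    [0,0,0.688,-56,464,-40,94],
    [0,0,0.688,-56,464,-60,94],
    [0,0,0.688,-56,464,-60,94],
    [0,0,0.688,-56,464,-60,94],
    [0,0,0.688,-56,464,-60,94],
  ],
)

```text
clock: 9.93
tcp_pos: [0.5177, 0.2636, 0.1469]
ee_rot: [3.14, -0.001, 1.257]
ft_force: [0.6, -0.1, 0.3]
grip_width: 0.0946
grasp_force: 0.0
```

move_arm(
  rows=[
    [0,0,0,-1,0,-50,94],
    [0,0,0,-1,0,-90,94],
    [0,0,0,-1,0,-100,94],
    [0,0,0,-1,0,-100,94],
    [0,0,0,-1,0,-100,50],
    [0,0,0,-1,0,-100,50],
    [0,0,0,-1,0,-100,50],
    [0,0,0,-1,0,-100,50],
    [0,0,0,-1,0,-100,50],
    [0,0,0,-1,0,-100,50],
    [0,0,0,-1,0,-80,50],
    [0,0,0,-1,0,-55,50],
    [0,0,0,-1,0,-45,50],
    [0,0,0,-1,0,-45,50],
    [0,0,0,-1,0,-45,50],
    [0,0,0,-1,0,-45,50],
    [0,0,0,-1,0,-45,50],
    [0,0,0,-1,0,-45,50],
  ],
)

```text
clock: 12.18
tcp_pos: [0.5157, 0.2636, 0.1007]
ee_rot: [-3.141, 0.0, 1.258]
ft_force: [0.5, -0.9, -4.7]
grip_width: 0.0601
grasp_force: 29.9
```

```bash
python3 rd.py; python3 - <<'E'
from h import *
M=masks("blue_tin_mid",(.517,.263,.105))
z=r.read_state()["tcp_pos"][2]-.046
for c in M: print("  ",c,np.round(fit({c:M[c]},.518,.262,.03,z,z+.1),3))
E
```

```text
12.575 [0.5159 0.2637 0.101 ] [ 3.1415e+00 -1.0000e-04  1.2578e+00] F [ 0.21 -0.24 -5.44] [0.39 0.39 0.39] T [-0.035 -0.046  0.006] eff [-0.000e+00 -4.188e+01 -2.863e+01  7.000e-02 -3.000e-02 -0.000e+00] 0.05997034296862601
side blue_tin_mid off [-1.9  2.2] 1377
top blue_tin_mid off [-10.8 -63.2] 685
   side [5.14926e+02 2.63904e+02 7.34410e+01 2.56000e-01]
   top [517.671 255.513  36.589   1.693]
```

Blue weighs 5.4 N against pink's 2.5 N, so blue is the heavier. I refine the stand pose from the unobstructed first pictures.

```bash
python3 - <<'E'
from h import *
for c in ("side","top"):
    im=cv2.imread(f"pics/{c}0.png").astype(float)
    u=proj(c,[(.468,-.027,.02)])[0]
    a=np.zeros((384,512),bool); x,y=u.round().astype(int); k=34 if c=="side" else 24
    a[y-k:y+k,x-k:x+k]=1
    lum=im.sum(2)
    # template: soft membership via 3 classes; maximise between-class separation
    def f(p,ret=0):
        X,Y,yw=p[0]/1e3,p[1]/1e3,p[2]/50
        S=sil(c,box(X,Y,yw,.055,0,.036)); T=sil(c,box(X,Y,yw,.055,.0359,.036)); W=sil(c,box(X,Y,yw,.03125,.0359,.036))
        # inside well: floor part visible too -> separate class
        Fl=np.minimum(sil(c,box(X,Y,yw,.03125,.0139,.014)),W)
        A=np.stack([1-S,S-T,T-W,W-Fl,Fl],-1)[a]; b=im[a]
        s,res,_,_=np.linalg.lstsq(A,b,rcond=None)
        return ((A@s-b)**2).sum()/((b-b.mean(0))**2).sum()
    p0=np.array([469,-27,-.23*50])
    o=minimize(f,p0,method="Nelder-Mead",options=dict(initial_simplex=np.vstack([p0]+[p0+5*e for e in np.eye(3)]),xatol=.03,fatol=1e-6))
    print(c,o.x[:2],np.degrees(o.x[2]/50),o.fun)
E
```

```text
side [468.0963673  -29.19317974] -13.005810803708364 0.09853686669440541
top [467.06821754 -28.05007393] -12.909126638427878 0.03973060536920246
```

Blue goes above the well, with a 4.95° turn.

move_arm(
  rows=[
    [0,0,0.02,-5,-30,5,50],
    [0,0,0.04,-14,-85,5,50],
    [0,0,0.06,-23,-140,5,50],
    [0,0,0.08,-32,-195,5,50],
    [0,0,0.086,-41,-250,5,50],
    [0,0,0.086,-46,-280,5,50],
    [0,0,0.086,-48,-291.5,5,50],
    [0,0,0.086,-48,-291.5,0,50],
    [0,0,0.086,-48,-291.5,0,50],
    [0,0,0.086,-48,-291.5,0,50],
    [0,0,0.086,-48,-291.5,0,50],
  ],
)

```text
clock: 14.15
tcp_pos: [0.468, -0.027, 0.1009]
ee_rot: [-3.142, -0.0, 1.345]
ft_force: [0.2, 0.2, -5.4]
grip_width: 0.0599
grasp_force: 29.9
```

```bash
python3 rd.py; python3 - <<'E'
from h import *
im=cv2.cvtColor(r.capture("side"),cv2.COLOR_RGB2BGR)
z=r.read_state()["tcp_pos"][2]-.0465
v=im.copy()
o=cv2.resize(im[90:200,240:350],None,fx=5,fy=5,interpolation=cv2.INTER_CUBIC)
for P,col in ((box(.4678,-.0279,np.radians(-13),.055,0,.036)[4:],(0,255,255)),(box(.4678,-.0279,np.radians(-13),.03,z,z+.1)[:4],(0,255,0)),(box(.4678,-.0279,np.radians(-13),.03,z,z+.1)[4:],(0,255,0))):
    q=((proj("side",P)-[240,90]+.5)*5-.5).round().astype(int); cv2.polylines(o,[q],1,col,1)
cv2.imwrite("pics/hov.png",o)
E
```

```text
14.55 [ 0.4679 -0.0278  0.101 ] [ 3.1416 -0.      1.3437] F [-0.04 -0.14 -5.07] [0.59 0.54 0.52] T [-0.011 -0.065  0.014] eff [ 4.000e-02 -3.092e+01 -2.788e+01  7.000e-02  2.000e-02 -0.000e+00] 0.06007468848071312
```

View pics/hov.png

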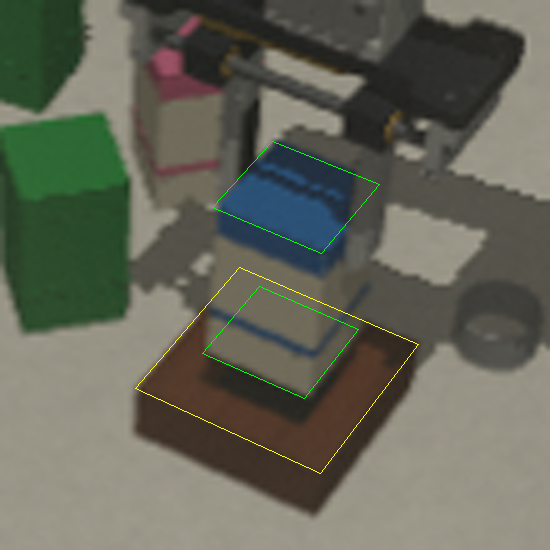

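The picture shows blue at (270,300) hovering over the well, matching the predicted outlines to about 4 zoomed pixels (about 1 mm). Lowering to rim height in small steps.

move_arm(
  rows=[
    [0,0,0,0,0,-10,50],
    [0,0,0,0,0,-15,50],
    [0,0,0,0,0,-17,50],
    [0,0,0,0,0,-18,50],
    [0,0,0,0,0,-19,50],
    [0,0,0,0,0,-19.5,50],
    [0,0,0,0,0,-20,50],
    [0,0,0,0,0,-20,50],
  ],
)

```text
clock: 15.6
tcp_pos: [0.4674, -0.0275, 0.0826]
ee_rot: [-3.14, -0.0, 1.344]
ft_force: [-5.4, 1.7, 8.2]
grip_width: 0.0601
grasp_force: 29.9
```

```bash
python3 rd.py
```

```text
16.0 [ 0.4674 -0.0275  0.0827] [-3.1401e+00 -1.0000e-04  1.3441e+00] F [-5.8   1.76  8.42] [0.53 0.48 0.41] T [ 0.43   1.806 -0.023] eff [-7.200e-01 -2.668e+01 -2.570e+01  1.000e-02 -2.740e+00 -1.000e-02] 0.05971332323892147
```

The tin met the chamfer on the +x side: the tool is pushed along (-0.97, 0.23). I unload, shift about 1.7 mm that way and lower again.

move_arm(
  rows=[
    [0,0,0,0,0,2,50],
    [0,0,0,-1.7,0.4,2,50],
    [0,0,0,-1.7,0.4,1,50],
    [0,0,0,-1.7,0.4,0,50],
    [0,0,0,-1.7,0.4,-0.5,50],
    [0,0,0,-1.7,0.4,-0.5,50],
  ],
)

```text
clock: 16.75
tcp_pos: [0.4671, -0.0276, 0.0827]
ee_rot: [3.14, 0.0, 1.344]
ft_force: [-3.2, 1.7, 10.7]
grip_width: 0.0599
grasp_force: 29.9
```

```bash
python3 rd.py
```

```text
17.15 [ 0.4671 -0.0276  0.0827] [ 3.1403 -0.      1.344 ] F [-3.53  1.21 11.08] [0.45 0.5  0.36] T [ 0.266  1.293 -0.006] eff [-5.400e-01 -2.503e+01 -2.330e+01  4.000e-02 -1.920e+00 -1.000e-02] 0.05985000689986777
```

move_arm(
  rows=[
    [0,0,0,0,0,2,50],
    [0,0,0,0,0,5,50],
    [0,0,0,0,0,5,50],
    [0,0,0,0,0,5,50],
    [0,0,0,0,0,5,50],
    [0,0,0,0,0,5,50],
  ],
)

```text
clock: 17.9
tcp_pos: [0.4661, -0.0274, 0.0853]
ee_rot: [-3.141, -0.0, 1.344]
ft_force: [-0.4, 0.2, -5.4]
grip_width: 0.0595
grasp_force: 30.0
```

```bash
python3 rd.py; python3 - <<'E'
from h import *
# compare tin outline relative to the stand, in the current side + top pictures
s=r.read_state(); z=s["tcp_pos"][2]-.0465
print(s["tcp_pos"])
for c in ("side","top"):
    im=cv2.cvtColor(r.capture(c),cv2.COLOR_RGB2BGR)
    u=proj(c,[(.468,-.028,.06)])[0].round().astype(int); k=50 if c=="side" else 32; S=8 if c=="top" else 6
    x0,y0=u-k
    o=cv2.resize(im[y0:y0+2*k,x0:x0+2*k],None,fx=S,fy=S,interpolation=cv2.INTER_CUBIC)
    for P,col in ((box(.4678,-.0279,np.radians(-13),.055,0,.036)[4:],(0,255,255)),(box(*s["tcp_pos"][:2],np.radians(-13),.03,z,z+.1)[:4],(0,255,0)),(box(*s["tcp_pos"][:2],np.radians(-13),.03,z,z+.1)[4:],(0,255,0)),(box(.4678,-.0279,np.radians(-13),.03125,z,.036)[4:],(0,0,255))):
        q=((proj(c,P)-[x0,y0]+.5)*S-.5).round().astype(int); cv2.polylines(o,[q],1,col,1)
    cv2.imwrite(f"pics/hv_{c}.png",o)
E
```

```text
18.3 [ 0.4662 -0.0274  0.0855] [ 3.1415 -0.      1.3438] F [ 0.28  0.18 -5.29] [0.53 0.78 0.36] T [-0.044 -0.066  0.001] eff [-0.000e+00 -3.109e+01 -2.724e+01  7.000e-02  2.000e-02 -0.000e+00] 0.05985713657741435
[ 0.46620547 -0.02741053  0.0854789 ]
```

View pics/hv_side.png

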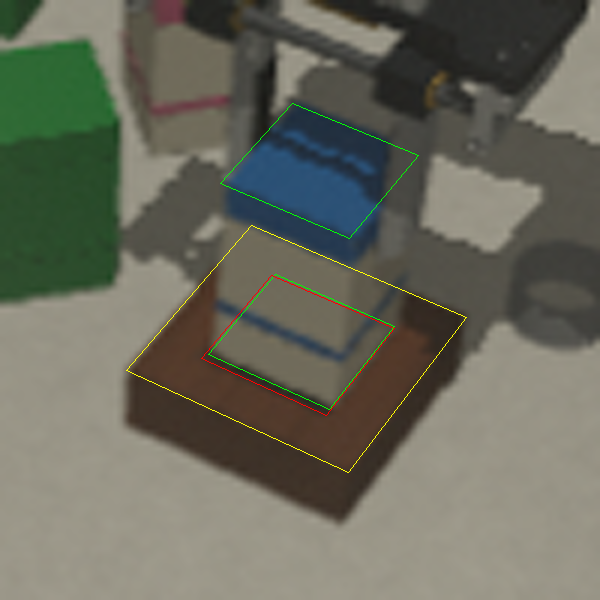

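View pics/hv_top.png

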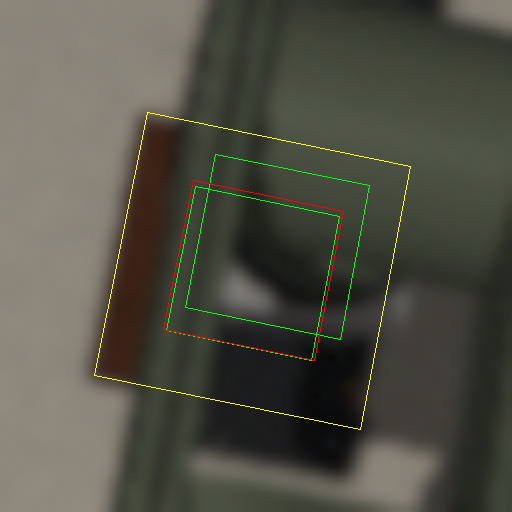

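```bash
cat > rel.py <<'E'
from h import *
s=r.read_state(); z=s["tcp_pos"][2]-.0465; c="side"; tx,ty=s["tcp_pos"][:2]*1e3
im=r.capture(c).astype(float)
X0,Y0,yw=.4681,-.0292,np.radians(-13)
reg=sil(c,box(X0,Y0,yw,.053,.0359,.036))>.99
lum=im[...,2]  # blue channel: brown dark, cream bright
v=lum[reg]; t0=sil(c,box(tx/1e3,ty/1e3-.002,yw,.03,z,z+.1))
print("bg/tin medians",np.median(lum[reg&(t0<.01)]),np.median(lum[reg&(t0>.99)]))
def f(p):
    T=sil(c,box(p[0]/1e3,p[1]/1e3,p[2]/50,.03,z,z+.1))
    W=sil(c,box(X0,Y0,yw,.03125,.0359,.036))*(1-T)
    c1,s1=np.cos(p[2]/50),np.sin(p[2]/50)
    B=box(p[0]/1e3,p[1]/1e3,p[2]/50,.03,z,z+.1)
    Fa=sil(c,B[[2,3,6,7]])   # +y face
    Fb=np.clip(T-Fa,0,1)
    A=np.stack([1-T-W,W,Fa,Fb],-1)[reg]; b=im[reg]
    q=np.linalg.lstsq(A,b,rcond=None)[0]
    return ((A@q-b)**2).sum()/((b-b.mean(0))**2).sum()
p0=np.array([tx,ty-2,yw*50])
o=minimize(f,p0,method="Nelder-Mead",options=dict(initial_simplex=np.vstack([p0]+[p0+3*e for e in np.eye(3)]),xatol=.03,fatol=1e-6))
d=o.x[:2]-[X0*1e3,Y0*1e3]
print("tin-stand (side cam) mm",d.round(2),"yaw",np.degrees(o.x[2]/50).round(2),"res",round(o.fun,3),"tcp",tx.round(2),ty.round(2))
E
python3 rel.py
```

```text
bg/tin medians 42.0 90.0
tin-stand (side cam) mm [-3.43 -0.57] yaw -11.76 res 0.149 tcp 466.17 -27.4
```

The side-view fit and the contact moment both say the tin is about 3 mm too far to -x, so the contact was on the -x rim and the sideways force was friction. Correcting +x.

move_arm(
  rows=[
    [0,0,0,3.3,0.3,0,50],
    [0,0,0,3.3,0.3,0,50],
    [0,0,0,3.3,0.3,-1.5,50],
    [0,0,0,3.3,0.3,-2.5,50],
    [0,0,0,3.3,0.3,-3.5,50],
    [0,0,0,3.3,0.3,-4.5,50],
    [0,0,0,3.3,0.3,-4.5,50],
    [0,0,0,3.3,0.3,-4.5,50],
  ],
)

```text
clock: 19.45
tcp_pos: [0.4695, -0.0271, 0.081]
ee_rot: [3.141, -0.0, 1.344]
ft_force: [0.2, -0.7, -6.2]
grip_width: 0.0596
grasp_force: 30.0
```

```bash
python3 rd.py
```

```text
19.85 [ 0.4695 -0.0271  0.081 ] [ 3.1416 -0.      1.3437] F [ 0.42 -0.07 -5.14] [0.26 0.45 0.26] T [-0.034 -0.07  -0.   ] eff [ 0.000e+00 -3.153e+01 -2.707e+01  7.000e-02  2.000e-02 -0.000e+00] 0.0599083380176263
```

It's inside the mouth with no contact force. Continuing down.

move_arm(
  rows=[
    [0,0,0,0,0,-1,50],
    [0,0,0,0,0,-2,50],
    [0,0,0,0,0,-3,50],
    [0,0,0,0,0,-4,50],
    [0,0,0,0,0,-5,50],
    [0,0,0,0,0,-5,50],
  ],
)

```text
clock: 20.6
tcp_pos: [0.4694, -0.0271, 0.0758]
ee_rot: [-3.141, -0.0, 1.344]
ft_force: [0.1, 0.6, -5.1]
grip_width: 0.0596
grasp_force: 30.0
```

```bash
python3 rd.py
```

```text
21.0 [ 0.4695 -0.0271  0.076 ] [ 3.1416 -0.      1.3438] F [-0.24  0.05 -5.55] [0.37 0.26 0.61] T [-0.041 -0.05  -0.004] eff [-0.000e+00 -3.165e+01 -2.686e+01  6.000e-02  2.000e-02 -0.000e+00] 0.05990446924140773
```

move_arm(
  rows=[
    [0,0,0,0,0,-1.5,50],
    [0,0,0,0,0,-3,50],
    [0,0,0,0,0,-4.5,50],
    [0,0,0,0,0,-6,50],
    [0,0,0,0,0,-7.5,50],
    [0,0,0,0,0,-9,50],
    [0,0,0,0,0,-10.5,50],
    [0,0,0,0,0,-12,50],
    [0,0,0,0,0,-13.5,50],
    [0,0,0,0,0,-13.5,50],
  ],
)

```text
clock: 22.25
tcp_pos: [0.4693, -0.0271, 0.0623]
ee_rot: [-3.141, 0.0, 1.344]
ft_force: [-0.1, -0.4, -6.3]
grip_width: 0.0595
grasp_force: 30.0
```

```bash
python3 rd.py
```

```text
22.65 [ 0.4695 -0.0271  0.0625] [3.1415 0.     1.3438] F [-0.02  0.   -5.68] [0.46 0.41 0.38] T [-0.035 -0.043 -0.018] eff [-0.000e+00 -3.198e+01 -2.627e+01  6.000e-02  2.000e-02 -0.000e+00] 0.059710774938827045
```

move_arm(
  rows=[
    [0,0,0,0,0,-1,50],
    [0,0,0,0,0,-2,50],
    [0,0,0,0,0,-3,50],
    [0,0,0,0,0,-4,50],
    [0,0,0,0,0,-4.7,50],
    [0,0,0,0,0,-4.7,50],
    [0,0,0,0,0,-4.7,50],
  ],
)

```text
clock: 23.52
tcp_pos: [0.4696, -0.0271, 0.058]
ee_rot: [3.141, -0.0, 1.344]
ft_force: [-0.4, 1.6, -0.5]
grip_width: 0.0594
grasp_force: 29.9
```

```bash
python3 rd.py
```

```text
23.925 [ 0.4696 -0.0271  0.0578] [ 3.1415e+00 -1.0000e-04  1.3438e+00] F [-0.98  1.09  0.32] [0.7  0.27 0.39] T [ 0.178  0.358 -0.015] eff [-5.500e-01 -2.998e+01 -2.489e+01 -1.700e-01 -6.200e-01 -1.000e-02] 0.059795940490476984
```

The stand now carries the load. Releasing and retreating straight up.

move_arm(
  rows=[
    [0,0,0,0,0,0,94],
    [0,0,0,0,0,0,94],
    [0,0,0,0,0,0,94],
    [0,0,0,0,0,0,94],
    [0,0,0,0,0,20,94],
    [0,0,0,0,0,60,94],
    [0,0,0,0,0,120,94],
    [0,0,0,0,0,160,94],
    [0,0,0,0,0,160,94],
    [0,0,0,0,0,160,94],
    [0,0,0,0,0,160,94],
  ],
)

```text
clock: 25.3
tcp_pos: [0.4681, -0.0268, 0.2156]
ee_rot: [-3.137, -0.0, 1.344]
ft_force: [0.3, 0.2, -0.4]
grip_width: 0.094
grasp_force: 0.0
```

```bash
python3 rd.py; python3 - <<'E'
from h import *
im=cv2.cvtColor(r.capture("side"),cv2.COLOR_RGB2BGR); cv2.imwrite("pics/end.png",im)
for t in ("pink_tin_mid","blue_tin_mid"): print([(np.round(d["position"],3).tolist(),round(d["confidence"],2)) for d in r.landmark_of(t,"side")][:4])
E
```

```text
25.7 [ 0.4694 -0.0271  0.2175] [-3.1412 -0.      1.3438] F [0.01 0.24 0.01] [0.2  0.5  0.64] T [-0.042 -0.053  0.003] eff [-0.000e+00 -2.655e+01 -2.866e+01  7.000e-02  2.000e-02 -0.000e+00] 0.09409806224935523
[([0.572, -0.206, 0.049], 0.7), ([0.701, -0.252, 0.051], 0.63), ([0.606, -0.079, 0.054], 0.58)]
[([0.472, -0.031, 0.061], 0.67)]
```

View pics/end.png

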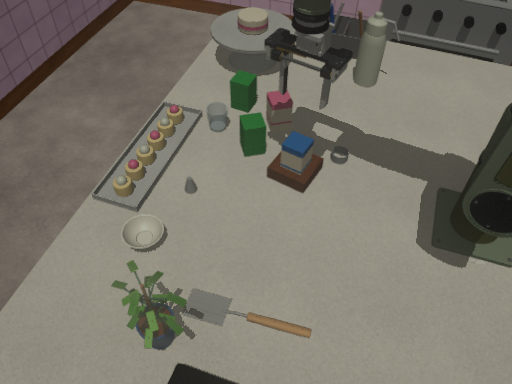

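The blue tin sits upright in the well at (296,158), its middle at about 61 mm. Pink stands at (279,108), and nothing else has moved. Handing in.

```bash
python3 -c "
from rig import r
print(r.hand_in())"
```

```text
the job is handed in; nothing more can be done
None
```

Handed in (no verdict returned): the blue-lidded tin was the heavier (5.4 N against 2.5 N) and is seated and released in the well, the pink tin is back where it stood, and the last picture shows nothing else moved.

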